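Clamp a pellet die in the bench press with the break-over torque wrench

TASK

Get the infrared pellet pressed: push the die shuttle fully home into the press so that the die stands under the ram, then push the torque wrench on the spindle clockwise (seen from above) until its hinge clearly breaks over at the set torque. Stop at the break, before the handle reaches its end stop, then let go so that the handle springs straight and the die stays clamped; leave the other things on the bench where they are.

Things in the scene. Friction and masses are not known exactly. Their poses are not given: they have to be found in the camera images.
- pellet_press: Grey C-frame bench screw press of cast metal, fixed to the worktop: base 250 x 130 x 24 mm, column at its rear, head with its top 166 mm above the worktop. Origin on the worktop right under the spindle axis; its x axis points from the open front to the column (the way the shuttle is pushed), z up. The base reaches from x = -120 to +130 mm, the head 38 mm in front of the spindle axis.
- die_shuttle (a joint): Travel of the die shuttle along the press's +x (m): 0 = pulled out (start), 0.065 = home against the end stop, with the die under the ram. It slides against about 2 N of friction and stays where it is left.
- shuttle_lip (a point): Middle of the front (-x) face of the shuttle's upturned lip, the place to push. The lip is a steel plate 58 mm wide with a 12 mm round bar along its top edge (the bar stands 2 mm proud of the front face); it stands from 33 to 67 mm above the worktop and this point is 54 mm above it. When home the lip is 98 mm in front of the spindle axis.
- pellet_die: Loose stepped steel cylinder (0.6 kg) standing in the low ring of the shuttle: foot 52 mm wide, body 45 mm wide, plunger 23 mm wide on top, 56 mm high. Origin at the centre of its underside, z up. It rides along with the shuttle; it needs no handling.
- press_ram: Round steel ram, 30 mm wide, under the press's head; origin at the centre of its flat lower face, z up. It sinks 10 mm per radian of the spindle. At the start it hangs about 3 to 9 mm above the height of the die's plunger.
- press_screw (a joint): Turn of the spindle, and of the wrench head on its hexagon (rad): grows clockwise seen from above, which drives the ram down. Running friction is about 0.85 N m (some 5 N at the grip), and it stays where it is left. With the die under the ram, the wrench has to be turned by roughly 0.4 to 1.0 rad before it breaks over.
- wrench_handle (a joint): Break-over hinge of the wrench (rad): 0 = handle straight (below the set torque); it grows clockwise when the handle yields. The handle stays straight until a sideways push of about 8.5 N at the middle of the grip, then gives way at that same push, without the spindle turning further, to its end stop at 0.40 rad, onto which it must not be driven (keep below 0.35). A clear break-over is 0.10 rad or more. It springs straight again when let go.
- spindle_top (a point): Point on the vertical spindle axis at the height of the wrench's centre line (184 mm above the worktop). The hexagon ends 18 mm above it.
- wrench_pivot (a point): The wrench's vertical break-over pin, on the wrench's centre line, 60 mm from the spindle axis.
- wrench_grip (a point): Middle of the wrench's black ribbed grip: a level round bar, 21 mm in diameter and 78 mm long, on the centre line 107 mm beyond the pin (167 mm from the spindle axis), 184 mm above the worktop. The straight handle points out from the spindle through this point, at the start to the robot's right or front right, and ends 44 mm beyond it. The space beside and below the grip is open down to the worktop.
- petri_dish: Bystander: low round glass dish, 60 mm wide, 13 mm high, left of the press. Origin at the centre of its underside.
- reagent_vial_1: Bystander: small screw-cap vial, 17 mm wide, 52 mm high, left of the press. Origin at the centre of its underside.
- reagent_vial_2: Bystander: like reagent_vial_1.
- glass_funnel: Bystander: small glass funnel standing on its rim, 69 mm wide, 90 mm high, left behind. Origin at the centre of its underside.
- sample_cup: Bystander: tapered lilac sample cup, 49 mm wide, 64 mm high, right front. Origin at the centre of its underside.
- milk_bottle_1: Bystander: capped milk sample bottle, 74 mm wide, 136 mm high, at the left front. Origin at the centre of its underside.
Not all that is in view belongs to the job. What is meant by the pellet_die is not brown, green or turquoise, and is the smaller of those in its own colour.

How it is judged:
On the way, in this order (a step that is already met when the one before it is completed fails the run):
1. the die shuttle is pushed home (within 3 mm of its end stop) (value of joint die_shuttle above 0.062 m), for 0.2 s.
2. with the die under the ram, the wrench breaks over (0.10 rad or more) while the ram presses on the die (value of joint die_shuttle above 0.062 m and value of joint wrench_handle above 0.1 rad and contact force between press_ram and pellet_die above 25 N), for 0.1 s.
At the end, for the whole second after the job is handed in: The shuttle is home (within 3 mm of its stop), the die stands upright (within 0.08 rad) and at rest, clamped under the ram with more than 20 N, and the wrench handle has been let go and has sprung straight (under 0.05 rad) (value of joint die_shuttle above 0.062 m and value of joint wrench_handle below 0.05 rad and velocity of joint wrench_handle below 0.05 rad/s and contact force between press_ram and pellet_die above 20 N and angle between pellet_die's own z axis and vertical below 0.08 rad and linear speed of pellet_die below 0.02 m/s); the robot touches nothing.
It fails at once if the handle is driven to its end stop (past 0.35 rad): over-tightened (value of joint wrench_handle above 0.35 rad).
It fails at once if the die is tipped by more than 0.35 rad (angle between pellet_die's own z axis and vertical above 0.35 rad).
It fails at once if a bystander is pushed more than 30 mm or tipped (distance of any of petri_dish, reagent_vial_1, reagent_vial_2, glass_funnel, sample_cup, milk_bottle_1 from where it was at the start of the episode above 0.03 m or angle between any of petri_dish, reagent_vial_1, reagent_vial_2, glass_funnel, sample_cup, milk_bottle_1's own z axis and vertical above 0.5 rad).
It also fails if it takes over 53 s, if anything falls off the work surface, if the arm or the gripper's body presses on something with over 40 N, if the wrist force passes 120 N, or if a joint passes its speed limit or range.

ROBOT

A 6-joint arm with a two-finger parallel gripper is mounted at the origin on a cart in front of the work surface, level with it; the furniture and walls round the work are solid. World frame = base frame: x ahead of the robot, y to its left, z up, the work surface at z = 0. Lengths are in m, angles in rad, forces in N, time in s.
With the tool pointing down it reaches from about 0.35 to 0.975 m from the base axis. Payload 17.4 kg.
Tool frame: the origin (TCP) lies at the very end of the fingers, on their centre line; the grasp point (between the pads) lies 19 mm behind it; z points along the fingers, y is the direction in which the jaws open and shut (so a half turn about z gives the same grasp; the last joint's range is limited). The gripper opens to 85 mm and grips with 20 to 120 N. Pads are 22 mm wide; open, the fingers measure 114 mm over their backs; the gripper's body (76 mm by 85 mm) begins 54 mm behind the grasp point. The pads swing forward as they close: fully open they stand 13 mm farther back than shut.
Start: joints at [-1.272, 0.116, 1.442, -0, 1.584, -0.038], TCP at [0.223, -0.637, 0.209] pointing down, gripper open.
Joint ranges: [-2.83, 2.83], [-0.83, 2.19], [0.07, 2.5], [-1.14, 4.28], [0.01, 3], [-2.97, 2.97]. Speed limits (rad/s): [1.89, 1.89, 2.22, 3.14, 3.14, 3.14].

INTERFACE

Orientations are given as a unit quaternion [w, x, y, z].
In Python, from workcell import arm gives the robot as it stands. The module is installed in compiled form; this text tells all that it offers.
- The arm moves only by the tool apply_moves, never from a script. Its arguments are lists of equal length, an entry for each row: "fingers": the gripper command: -1 is fully open, 1 is shut, values between are in proportion; "travel": the shift along the tool's x, y, z in cm, a list of three; "twist": the turn about the tool's z in rad. A call has exactly 8 rows; each row shifts and turns the commanded pose from where the row before left it, along the tool's axes as they then stand; what a row does not reach is not made up. A row lasts 1/12 s, in which the tool goes at most 41.7 mm and 7.16 degrees, less where a joint would pass 70% of its speed; a pose out of reach is approached as far as the arm can. A call with a gripper value outside its range is refused whole. The fingers move at their own pace and stop on an object; "newtons" is the grip in N (left out, the last holds). Time passes only in rows, so rows that do not move let the fingers close, or fill a call up. It gives the time, the measured TCP pose, the force and the opening at its end, in the units of the state.
- arm.state(): the state, without advancing time (a new reading comes with each control period).
- arm.read_camera(name): name is "scene" or "top"; returns a dict with "img" (480x640x3 uint8, blue, green, red), "fx", "fy", "cx", "cy" (pixels), "R" (3x3) and "t" (3): a world point X has camera coordinates R X + t. Camera axes: x right, y down, z forward; pixel columns grow to the right and rows downward; lengths in m; the calibration is good to about 2 mm. A picture is of the moment at which its call begins. There is no depth.
- arm.job_done(): hands the job in, once; it reports no verdict.
The state is a dict: "time": time; "qpos": joint angles; "qd": joint speeds; "effort": joint torques, N m; "position": TCP position; "orientation": TCP orientation; "ft_force": force on the tool from outside, world axes, zero at the start; "wrist_torque": the same for the moment, N m; "finger_gap": opening from 0.0 (shut) to 1.0 (fully open).
Only numpy, scipy, OpenCV 4.12 (cv2) and the standard library are available. Lean on these libraries where they do the work, as an engineer would, in place of code of your own. Each camera call takes 0.05 s, during which the arm holds its last target.

## Working session

There is one attempt and no reset: what is moved stays moved. The work goes in short steps, Python scripts to look and compute and a tool call to move; the robot and the scene stay as the last step left them, time stands still between calls to the robot, and variables do not carry over. Pictures are saved under pics/ and viewed, and the job is handed in when it is done.

Besides the shell and the picture viewer there is one more tool, called after "Emit:" in YAML: its name, and indented under it one key for each argument. apply_moves: Moves the arm, as the interface text tells. Its arguments: {"type":"object","properties":{"fingers":{"type":"array"},"travel":{"type":"array"},"twist":{"type":"array"},"newtons":{"type":"number"}},"required":["fingers","travel","twist"]}

```bash
mkdir -p pics
cat > h.py <<'E'
import numpy as np, cv2
from workcell import arm
def cam(n,f=None):
    d=arm.read_camera(n)
    if f: cv2.imwrite('pics/'+f,d['img'])
    return d
def ray(d,u,v):
    R=np.array(d['R']);t=np.array(d['t'])
    o=-R.T@t; r=R.T@np.array([(u-d['cx'])/d['fx'],(v-d['cy'])/d['fy'],1.]); return o,r
def onz(d,u,v,z):
    o,r=ray(d,u,v); return o+r*(z-o[2])/r[2]
def proj(d,X):
    c=np.array(d['R'])@np.array(X)+np.array(d['t']); return d['fx']*c[0]/c[2]+d['cx'],d['fy']*c[1]/c[2]+d['cy']
E
python3 - <<'E'
from h import *
np.set_printoptions(precision=4,suppress=True)
for n in('scene','top'):
    d=cam(n,n+'0.png'); print(n,-np.array(d['R']).T@d['t'],d['fx'],np.array(d['R']))
print(arm.state())
E
```

```text
scene [-0.2377  0.6822  0.5582] 525.5642294900642 [[-0.6293 -0.7771 -0.0134]
 [-0.3099  0.2667 -0.9126]
 [ 0.7128 -0.5701 -0.4086]]
top [0.436  0.0628 1.2202] 501.08835858255276 [[ 0.0057 -0.9999 -0.0092]
 [-0.9978 -0.0051 -0.0665]
 [ 0.0665  0.0096 -0.9977]]
{'time': 0.1, 'qpos': array([-1.2718,  0.1165,  1.4422, -0.    ,  1.584 , -0.0378]), 'qd': array([-0.0009, -0.0016, -0.0017,  0.    , -0.0016,  0.0004]), 'effort': array([  0.0028, -73.3661, -63.3788,  -0.0001,   0.0053,  -0.    ]), 'position': array([ 0.223 , -0.6369,  0.2087]), 'orientation': array([-0.0005,  0.9859,  0.1676, -0.0001]), 'ft_force': array([ 0.4852,  0.1068, -0.2968]), 'wrist_torque': array([-0.0182, -0.0108,  0.019 ]), 'finger_gap': 0.9961569719227383}
```

View pics/scene0.png

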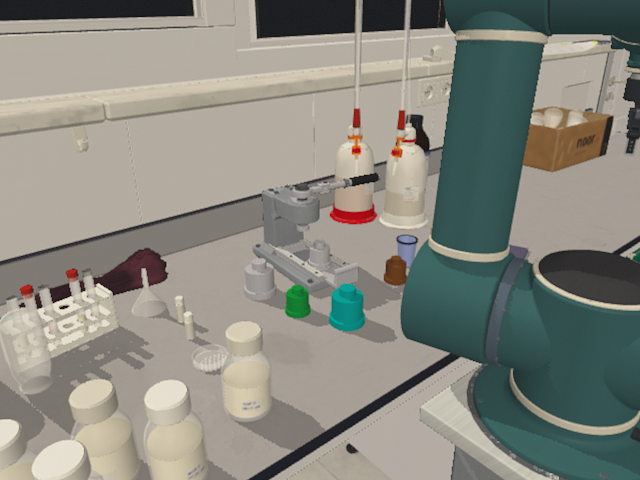

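View pics/top0.png

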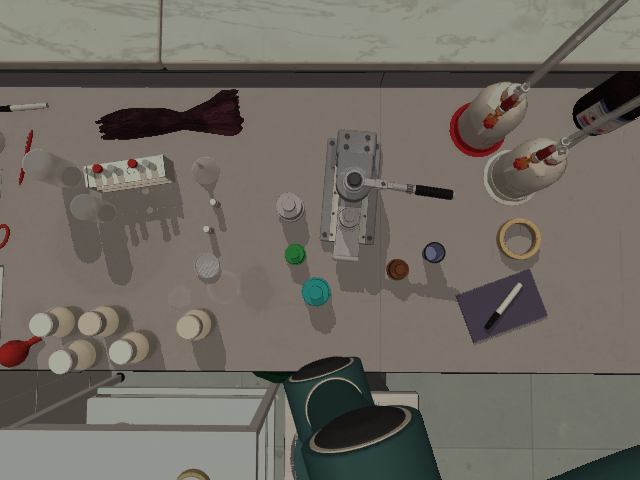

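The scene view shows the press at about (300,235). The top view shows its spindle at about (353,181), the grip at about (433,192) and the lip at about (346,260). The sample cup at (434,252) and the brown die at (398,269) stand at the right front. I'll zoom in to measure.

Run:
```python
from h import *
a=cv2.imread('pics/top0.png')[120:280,300:470]; cv2.imwrite('pics/t1.png',cv2.resize(a,None,fx=3.7,fy=3.7,interpolation=cv2.INTER_CUBIC))
a=cv2.imread('pics/scene0.png')[160:300,230:430]; cv2.imwrite('pics/s1.png',cv2.resize(a,None,fx=4,fy=4,interpolation=cv2.INTER_CUBIC))
d=cam('top'); np.set_printoptions(precision=4,suppress=True)
g=cv2.cvtColor(d['img'],cv2.COLOR_BGR2GRAY)
m=np.zeros_like(g); m[175:210,400:465]=(g[175:210,400:465]<45)*255
n,l,s,c=cv2.connectedComponentsWithStats(m)
i=1+np.argmax(s[1:,4]); print(s[i],c[i]); p=np.argwhere(l==i)[:,::-1].astype(np.float32)
r=cv2.minAreaRect(p);print(r)
b=cv2.boxPoints(r)
print([onz(d,*q,.184) for q in b], onz(d,*r[0],.184))
print('spindle hex',onz(d,353.5,180.5,.202)); print('lip bar',onz(d,346,259,.067))
print('cup',onz(d,434,252,.064),'brown',onz(d,398,269,.04))
```

```text
[415 185  38  15 374] [433.7433 191.9385]
((433.76995849609375, 192.11000061035156), (37.476661682128906, 10.18233871459961), 8.13010311126709)
[array([ 0.5998, -0.1203,  0.184 ]), array([ 0.621 , -0.1235,  0.184 ]), array([ 0.6102, -0.2005,  0.184 ]), array([ 0.589 , -0.1972,  0.184 ])] [ 0.605  -0.1604  0.184 ]
spindle hex [0.6254 0.0076 0.202 ]
lip bar [0.4681 0.0172 0.067 ]
cup [ 0.4854 -0.1855  0.064 ] brown [ 0.446  -0.1059  0.04  ]
```

View pics/t1.png

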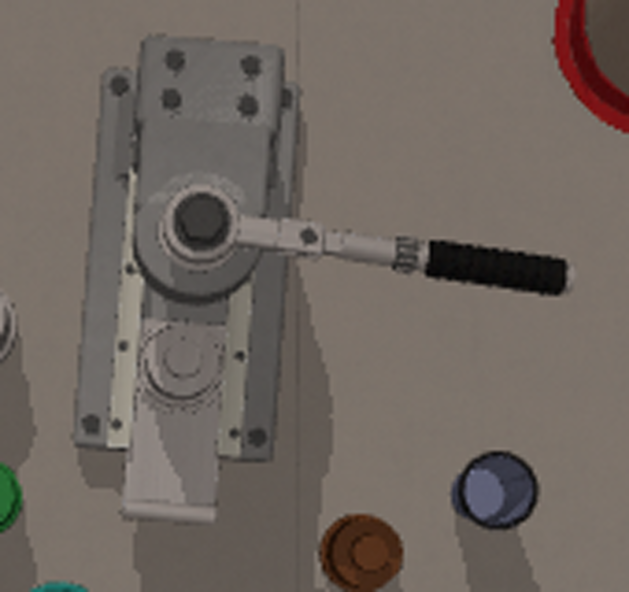

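View pics/s1.png

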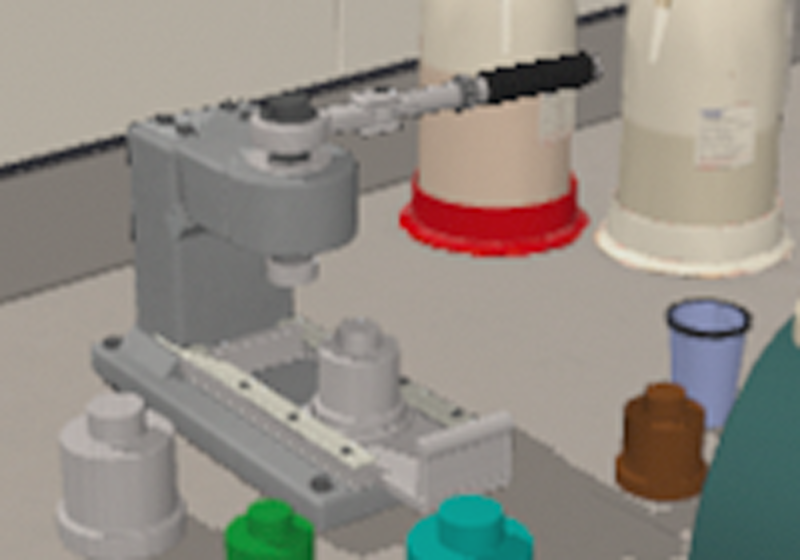

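Emit:
apply_moves:
  fingers: [1,1,1,1,1,1,1,1]
  travel:
    - [0,0,0]
    - [0,0,0]
    - [0,0,0]
    - [0,0,0]
    - [0.7,-3,0]
    - [0.7,-3,0]
    - [0.7,-3,0]
    - [0.7,-3,0]
  twist: [0.1,0.1,0.11,0.107,0,0,0,0]
  newtons: 40

```text
time: 0.82
position: [0.2607, -0.5183, 0.2089]
orientation: [-0.0, 0.999, -0.04, -0.0]
ft_force: [0.6, 0.1, 1.3]
finger_gap: 0.001
```

Emit:
apply_moves:
  fingers: [1,1,1,1,1,1,1,1]
  travel:
    - [0.7,-3.3,0]
    - [0.7,-3.3,0]
    - [0.7,-3.3,0]
    - [0.7,-3.3,0]
    - [0.7,-3.3,0]
    - [0.7,-3.3,0]
    - [0.7,-3.3,0]
    - [0.7,-3.3,0]
  twist: [0,0,0,0,0,0,0,0]

```text
time: 1.48
position: [0.3375, -0.2595, 0.2093]
orientation: [0.0, 0.999, -0.04, 0.0]
ft_force: [1.2, -0.6, -0.1]
finger_gap: -0.001
```

Emit:
apply_moves:
  fingers: [1,1,1,1,1,1,1,1]
  travel:
    - [0.8,-3.5,0]
    - [0.8,-3.5,0]
    - [0.8,-3.5,0]
    - [0.8,-3.5,0]
    - [0.8,-3.5,0]
    - [0.8,-3.5,0]
    - [0.8,-3.5,0]
    - [0.8,-3.5,0]
  twist: [0,0,0,0,0,0,0,0]

```text
time: 2.15
position: [0.4238, 0.0148, 0.2095]
orientation: [0.0, 0.999, -0.04, 0.0]
ft_force: [0.4, -1.4, 0.4]
finger_gap: 0.002
```

Emit:
apply_moves:
  fingers: [1,1,1,1,1,1,1,1]
  travel:
    - [0,0,0]
    - [0,0,2.2]
    - [0,0,2.2]
    - [0,0,2.2]
    - [0,0,2.2]
    - [0,0,2.2]
    - [0,0,2.2]
    - [0,0,2.2]
  twist: [0,0,0,0,0,0,0,0]

```text
time: 2.82
position: [0.4235, 0.0127, 0.0543]
orientation: [0.0, 0.999, -0.04, 0.0]
ft_force: [0.7, -0.1, -0.3]
finger_gap: -0.003
```

Run:
```python
from h import *
d=cam('scene'); cv2.imwrite('pics/s2.png',cv2.resize(d['img'][160:300,230:430],None,fx=4,fy=4))
d=cam('top'); cv2.imwrite('pics/t2.png',cv2.resize(d['img'][120:280,300:470],None,fx=3.7,fy=3.7))
```

```text
(no output)
```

View pics/s2.png

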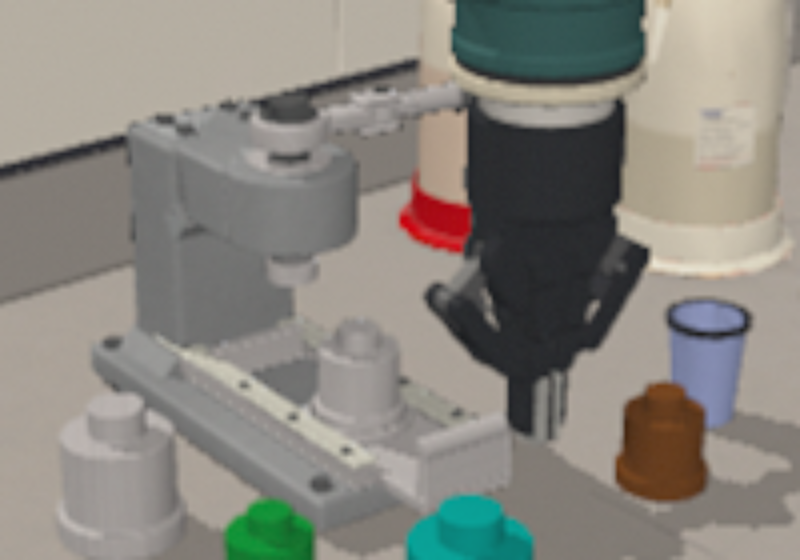

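View pics/t2.png

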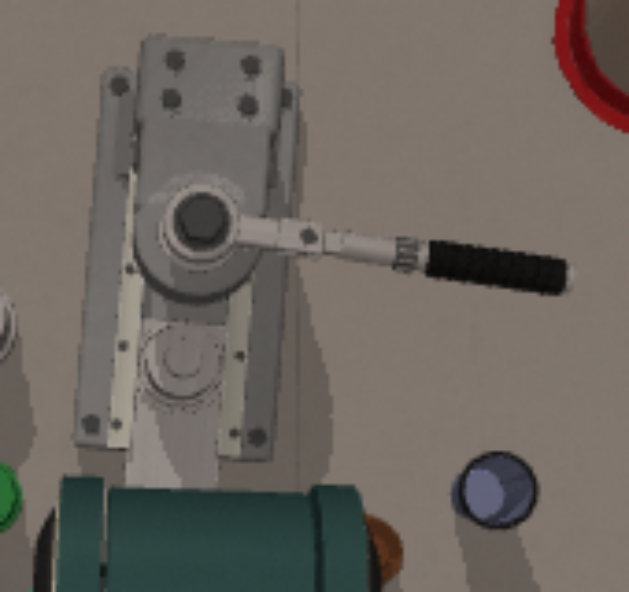

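Emit:
apply_moves:
  fingers: [1,1,1,1,1,1,1,1]
  travel:
    - [0,-0.4,0.8]
    - [0.5,0,0]
    - [0.5,0,0]
    - [0.5,0,0]
    - [0.4,0,0]
    - [0.3,0,0]
    - [0.3,0,0]
    - [0.3,0,0]
  twist: [0,0,0,0,0,0,0,0]

```text
time: 3.58
position: [0.4524, 0.0146, 0.0475]
orientation: [-0.0, 0.999, -0.04, 0.0]
ft_force: [0.2, -0.1, 0.2]
finger_gap: -0.004
```

Emit:
apply_moves:
  fingers: [1,1,1,1,1,1,1,1]
  travel:
    - [0.4,0,0]
    - [0.4,0,0]
    - [0.5,0,0]
    - [0.5,0,0]
    - [0.5,0,0]
    - [0.5,0,0]
    - [0.5,0,0]
    - [0.5,0,0]
  twist: [0,0,0,0,0,0,0,0]

```text
time: 4.25
position: [0.4904, 0.0116, 0.0474]
orientation: [-0.0, 0.999, -0.04, -0.0]
ft_force: [-0.3, -0.1, -0.1]
finger_gap: 0.004
```

Run:
```python
from h import *
d=cam('scene'); cv2.imwrite('pics/s3.png',cv2.resize(d['img'][160:300,230:430],None,fx=4,fy=4))
print(arm.state()['ft_force'],arm.state()['position'])
```

```text
[ 0.02531542 -0.24176194 -0.14346326] [0.49101846 0.01152764 0.04744075]
```

View pics/s3.png

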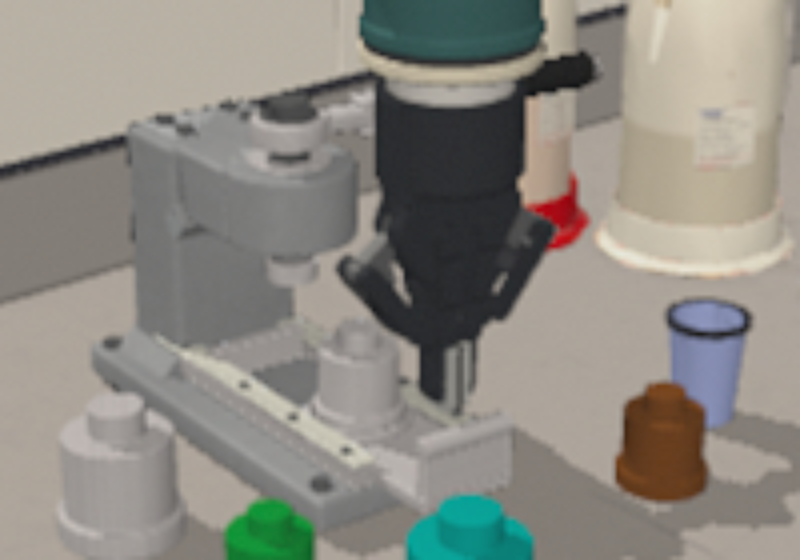

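Run:
```python
from h import *
d=cam('scene');t=cam('top');st=arm.state()
def z(p): return ((p[0]-230)*4,(p[1]-160)*4)
print('tcp',z(proj(d,st['position'])))
for X in [(.4635,.017,.054),(.626,.004,.202),(.605,-.16,.184),(.463,.046,.067),(.459,-.012,.067)]: print(X,z(proj(d,X)))
a=cv2.imread('pics/top0.png')
# triangulate lip bar ends: scene (230+510/4,160+415/4),(230+420/4,160+440/4); top (300+122/3.7,120+510/3.7),(300+215/3.7,120+517/3.7)
def tri(a,b):
    o1,r1=ray(d,*a);o2,r2=ray(t,*b);A=np.stack([r1,-r2],1);s=np.linalg.lstsq(A,o2-o1,rcond=None)[0]
    p,q=o1+s[0]*r1,o2+s[1]*r2;return (p+q)/2,np.linalg.norm(p-q)
s=lambda u,v:(230+u/4,160+v/4); T=lambda u,v:(300+u/3.7,120+v/3.7)
print('right end',tri(s(508,418),T(215,515)));print('left',tri(s(420,440),T(125,508)))
print('spindle',tri(s(288,103),T(203,222)));print('grip',tri(s(537,77),T(497,268)))
```

```text
tcp (np.float64(445.16599257863504), np.float64(437.4053240115825))
(0.4635, 0.017, 0.054) (np.float64(472.28160497997374), np.float64(446.90551370870276))
(0.626, 0.004, 0.202) (np.float64(291.1124707364752), np.float64(94.00481111282056))
(0.605, -0.16, 0.184) (np.float64(532.7009551226697), np.float64(74.28838059790223))
(0.463, 0.046, 0.067) (np.float64(431.32151781894504), np.float64(441.6933310860552))
(0.459, -0.012, 0.067) (np.float64(519.5633158488517), np.float64(410.9631489479507))
right end (array([ 0.46759715, -0.01143664,  0.0597908 ]), np.float64(0.0011007189446289535))
left (array([0.47200749, 0.04541265, 0.06421094]), np.float64(0.0002909823820614857))
spindle (array([0.62759214, 0.0046925 , 0.1965961 ]), np.float64(0.0005333883706038637))
grip (array([ 0.60430836, -0.16229192,  0.18201539]), np.float64(0.0009017267969370257))
```

Run:
```python
from h import *
d=cam('scene'); cv2.imwrite('pics/s4.png',cv2.resize(d['img'][210:270,290:370],None,fx=10,fy=10,interpolation=cv2.INTER_CUBIC))
a=cv2.imread('pics/scene0.png');cv2.imwrite('pics/s0z.png',cv2.resize(a[210:270,290:370],None,fx=10,fy=10,interpolation=cv2.INTER_CUBIC))
d=cam('top'); cv2.imwrite('pics/t4.png',cv2.resize(d['img'][120:280,300:470],None,fx=3.7,fy=3.7))
print(arm.state())
```

```text
{'time': 4.5, 'qpos': array([-2.83194497e-02, -2.03535109e-01,  2.01846791e+00,  4.75182317e-05,
        1.32698121e+00,  1.62265884e+00]), 'qd': array([-0.00028256, -0.00660722,  0.00141198, -0.000121  , -0.00013226,
        0.00068748]), 'effort': array([-4.59109002e-02, -4.15109611e+01, -5.96020710e+01, -9.87580497e-04,
       -2.13872048e-02, -1.05486601e-03]), 'position': array([0.48973575, 0.01165185, 0.04728677]), 'orientation': array([-2.11625102e-05,  9.99196221e-01, -4.00859764e-02, -1.60938719e-04]), 'ft_force': array([-0.61150099,  0.31553565,  0.44309162]), 'wrist_torque': array([-0.04081387,  0.05711365,  0.00355146]), 'finger_gap': 8.91140192538666e-05}
```

View pics/s4.png

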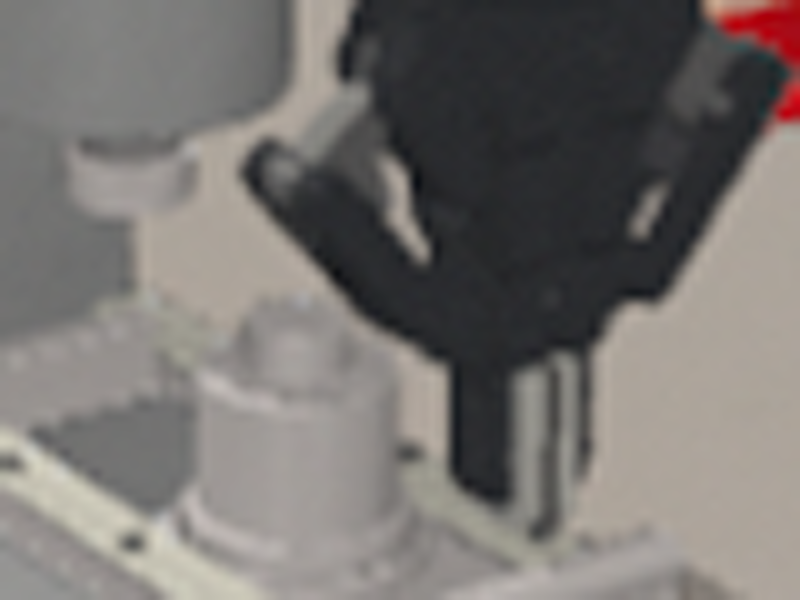

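View pics/s0z.png

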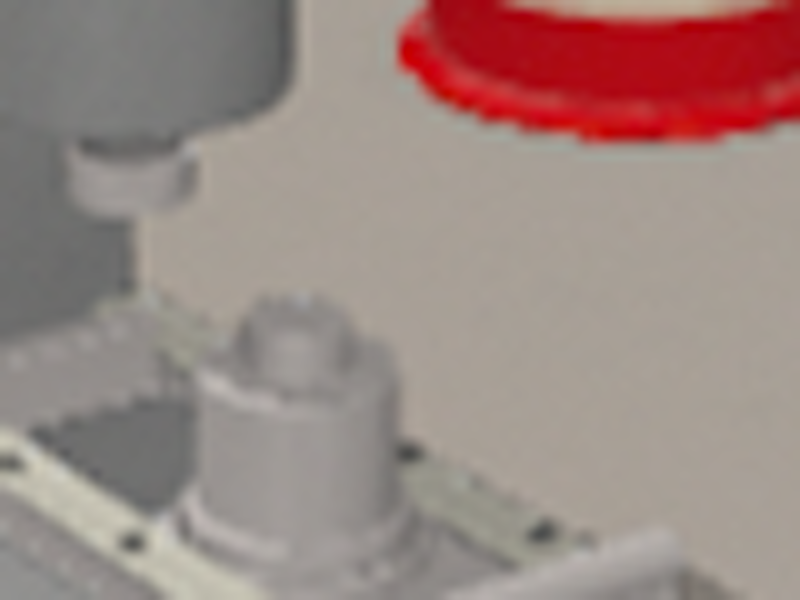

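View pics/t4.png

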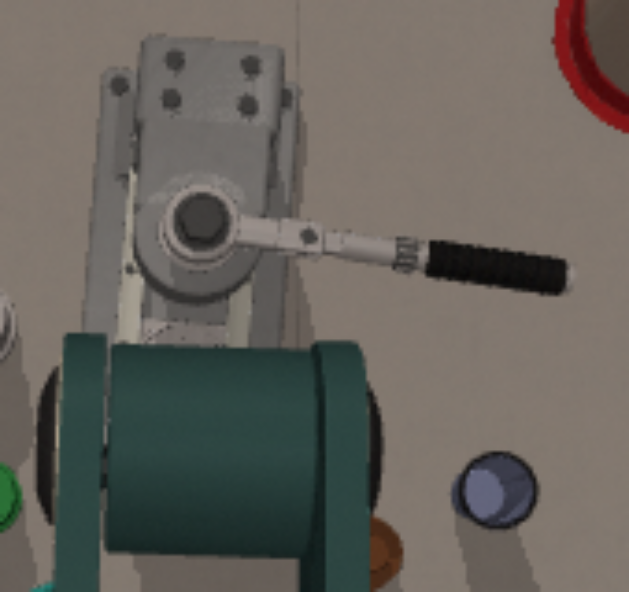

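Run:
```python
from h import *
d=cam('scene')
for z in (.047,.055,.062,.068,.075): 
  p=proj(d,(.4903,.0116,z)); print(z,(p[0]-290)*10,(p[1]-210)*10)
p=proj(d,(.4235,.0127,.0543)); print((p[0]-230)*4,(p[1]-160)*4)
p=proj(d,(.4235,.0127,.0723)); print((p[0]-230)*4,(p[1]-160)*4)
a=cv2.imread('pics/s2.png');cv2.imwrite('pics/s2z.png',cv2.resize(a[330:480,440:640],None,fx=4,fy=4))
```

```text
0.047 512.1585464248705 594.219545948302
0.055 512.6256598748103 560.4192219112338
0.062 513.0366534384251 530.6797322238691
0.068 513.3906325303371 505.0658090741422
0.075 513.8056049249104 475.03841122292783
532.8345788348156 471.83038012302677
533.8924442265923 440.04877693632193
```

View pics/s2z.png

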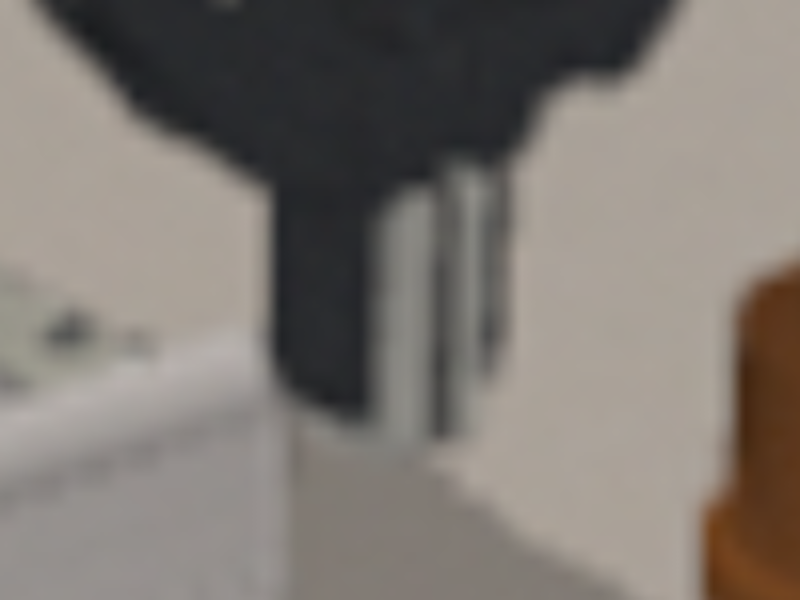

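The fingertips are drawn about 20 mm higher than the reported TCP: zoomed pixel row 436 against a projected 472. The tip passed just over the bar without touching it, and the shuttle and die haven't moved. I'll go back up and over, then approach lower.

Emit:
apply_moves:
  fingers: [1,1,1,1,1,1,1,1]
  travel:
    - [0,0,-1.5]
    - [0,0,-1.5]
    - [0,0,-1]
    - [-2,0,0]
    - [-2,0,0]
    - [-2,0,0]
    - [-1,-0.4,0]
    - [0,0,0]
  twist: [0,0,0,0,0,0,0,0]

```text
time: 5.22
position: [0.4192, 0.0216, 0.0876]
orientation: [-0.0, 0.999, -0.04, 0.0]
ft_force: [-0.6, 0.8, -0.2]
finger_gap: 0.002
```

Emit:
apply_moves:
  fingers: [1,1,1,1,1,1,1,1]
  travel:
    - [0,0,1.5]
    - [0,0,1.5]
    - [0,0,1]
    - [0,0,0.6]
    - [0,0,0.6]
    - [0,0,0.5]
    - [0,0,0]
    - [0,0,0]
  twist: [0,0,0,0,0,0,0,0]

```text
time: 5.88
position: [0.4206, 0.0212, 0.0305]
orientation: [0.0, 0.999, -0.04, -0.0]
ft_force: [-0.1, 0.6, 0.3]
finger_gap: 0.003
```

Run:
```python
from h import *
d=cam('scene'); cv2.imwrite('pics/s5.png',cv2.resize(d['img'][220:295,310:410],None,fx=8,fy=8,interpolation=cv2.INTER_CUBIC))
p=proj(d,arm.state()['position']);print((p[0]-310)*8,(p[1]-220)*8)
```

```text
406.5983782829676 560.2264375005234
```

View pics/s5.png

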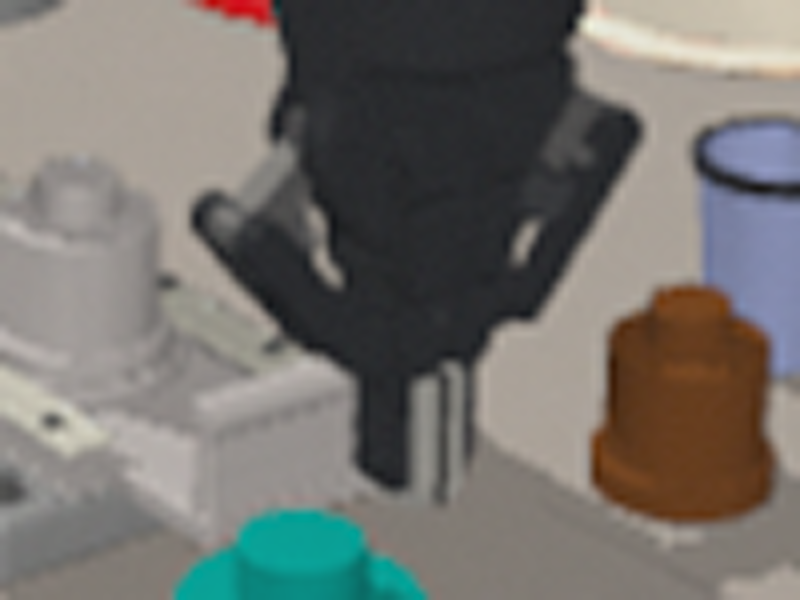

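Emit:
apply_moves:
  fingers: [1,1,1,1,1,1,1,1]
  travel:
    - [0.5,0,0]
    - [0.5,0,0]
    - [0.5,0,0]
    - [0.4,0,0]
    - [0.3,0,0]
    - [0.3,0,0]
    - [0.3,0,0]
    - [0.4,0,0]
  twist: [0,0,0,0,0,0,0,0]

```text
time: 6.6
position: [0.4525, 0.0186, 0.0304]
orientation: [0.0, 0.999, -0.04, -0.0]
ft_force: [1.0, 0.7, 0.6]
finger_gap: 0.005
```

Emit:
apply_moves:
  fingers: [1,1,1,1,1,1,1,1]
  travel:
    - [0.4,0,0]
    - [0.4,0,0]
    - [0.4,0,0]
    - [0.4,0,0]
    - [0.4,0,0]
    - [0.4,0,0]
    - [0.4,0,0]
    - [0.4,0,0]
  twist: [0,0,0,0,0,0,0,0]

```text
time: 7.27
position: [0.4846, 0.0161, 0.0304]
orientation: [-0.0, 0.999, -0.04, -0.0]
ft_force: [-1.8, 0.8, 0.1]
finger_gap: -0.001
```

Run:
```python
from h import *
d=cam('scene'); cv2.imwrite('pics/s6.png',cv2.resize(d['img'][200:290,290:410],None,fx=6,fy=6,interpolation=cv2.INTER_CUBIC))
```

```text
(no output)
```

View pics/s6.png

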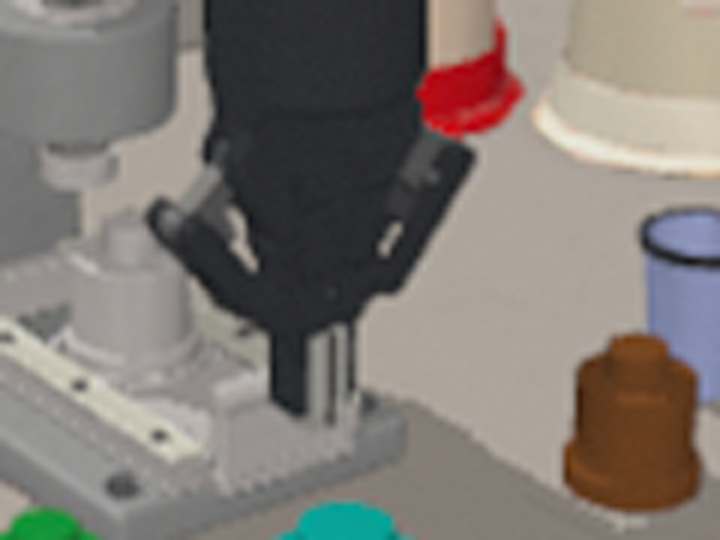

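The finger is now flat against the lip and the shuttle is moving with the die upright on it (zoomed plunger at about (125,235)). The force is about 2 N. I'll continue.

Emit:
apply_moves:
  fingers: [1,1,1,1,1,1,1,1]
  travel:
    - [0.4,0,0]
    - [0.4,0,0]
    - [0.4,0,0]
    - [0.4,0,0]
    - [0.4,0,0]
    - [0.3,0,0]
    - [0.2,0,0]
    - [0.1,0,0]
  twist: [0,0,0,0,0,0,0,0]

```text
time: 7.98
position: [0.5104, 0.014, 0.0304]
orientation: [0.0, 0.999, -0.04, -0.0]
ft_force: [-2.9, 1.1, 0.6]
finger_gap: -0.001
```

Emit:
apply_moves:
  fingers: [1,1,1,1,1,1,1,1]
  travel:
    - [0.1,0,0]
    - [0.1,0,0]
    - [0.1,0,0]
    - [0.1,0,0]
    - [0.1,0,0]
    - [0.1,0,0]
    - [0,0,0]
    - [0,0,0]
  twist: [0,0,0,0,0,0,0,0]

```text
time: 8.65
position: [0.5163, 0.0135, 0.0304]
orientation: [0.0, 0.999, -0.04, 0.0]
ft_force: [-0.6, 1.0, 0.1]
finger_gap: 0.002
```

Emit:
apply_moves:
  fingers: [1,1,1,1,1,1,1,1]
  travel:
    - [0.1,0,0]
    - [0.1,0,0]
    - [0.1,0,0]
    - [0,0,0]
    - [0,0,0]
    - [0,0,0]
    - [0,0,0]
    - [0,0,0]
  twist: [0,0,0,0,0,0,0,0]

```text
time: 9.32
position: [0.5187, 0.0133, 0.0303]
orientation: [0.0, 0.999, -0.04, -0.001]
ft_force: [-7.2, -0.2, 3.9]
finger_gap: -0.002
```

Emit:
apply_moves:
  fingers: [1,1,1,1,1,1,1,1]
  travel:
    - [0.1,0,0]
    - [0,0,0]
    - [0,0,0]
    - [0,0,0]
    - [-0.5,0,0]
    - [-1,0,0]
    - [-1.5,0,0]
    - [-1,0,0]
  twist: [0,0,0,0,0,0,0,0]

```text
time: 9.98
position: [0.479, 0.0165, 0.0302]
orientation: [0.0, 0.999, -0.04, -0.0]
ft_force: [-0.0, -0.1, -0.4]
finger_gap: -0.001
```

Emit:
apply_moves:
  fingers: [1,1,1,1,1,1,1,1]
  travel:
    - [0,0,-3]
    - [0,0,-3]
    - [0,0,-3]
    - [0,0,-3]
    - [0,0,-3]
    - [0,0,-3]
    - [0,3.5,-3]
    - [0,3.5,0]
  twist: [0,0,0,0,0,0,0,0]

```text
time: 10.65
position: [0.4757, -0.0497, 0.2435]
orientation: [0.0, 0.999, -0.038, 0.004]
ft_force: [0.0, -0.8, 0.9]
finger_gap: -0.0
```

Run:
```python
from h import *
d=cam('top'); s=cam('scene')
cv2.imwrite('pics/t7.png',cv2.resize(d['img'][60:300,300:620],None,fx=2.5,fy=2.5)); cv2.imwrite('pics/s7.png',s['img'])
np.set_printoptions(precision=3,suppress=True)
print('red base',onz(d,450,128,0),onz(d,476,155,0),'ctr scene',onz(s,354,215,0.005)); print('white base',onz(d,485,180,0),onz(d,508,204,0),onz(s,404,220,.005))
```

```text
red base [ 0.795 -0.242  0.   ] [ 0.728 -0.305  0.   ] ctr scene [ 0.778 -0.3    0.005]
white base [ 0.665 -0.326  0.   ] [ 0.606 -0.381  0.   ] [ 0.659 -0.379  0.005]
```

View pics/t7.png

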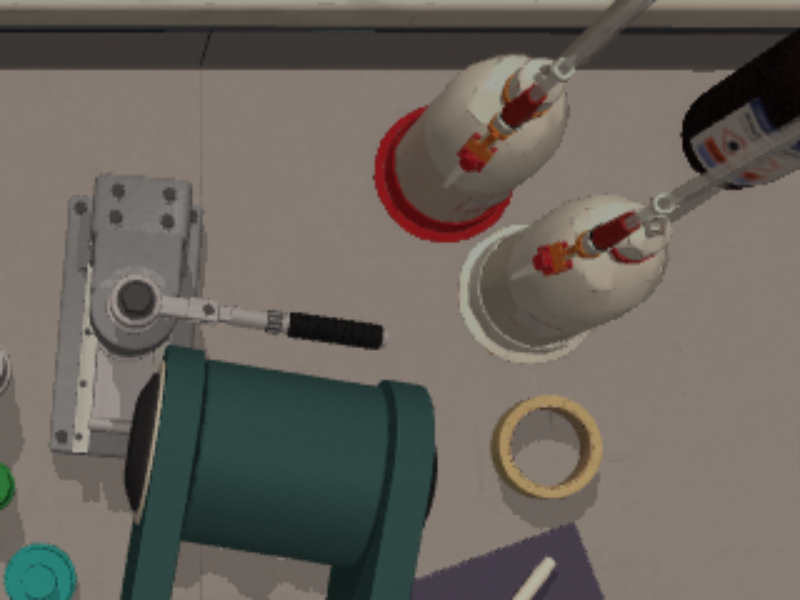

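View pics/s7.png

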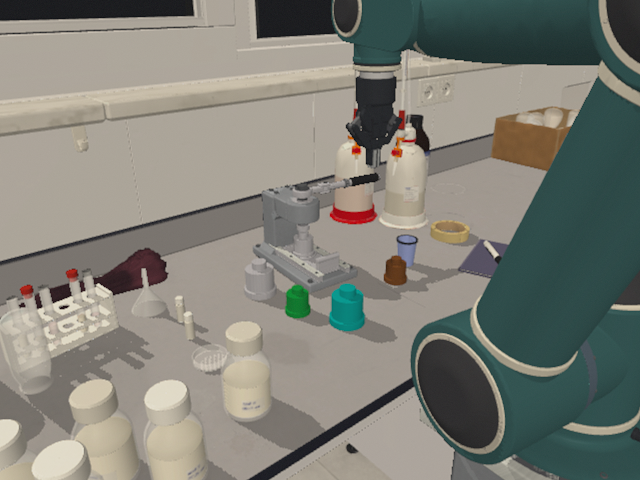

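The scene view shows the shuttle home with the die upright under the ram, at about (303,240). The handle is unmoved. Next I go over the grip to its far side.

Emit:
apply_moves:
  fingers: [1,1,1,1,1,1,1,1]
  travel:
    - [0,0,0]
    - [2.5,1.5,0]
    - [2.5,1.5,0]
    - [2.5,1.5,0]
    - [2.5,1.5,0]
    - [2.5,1.4,0]
    - [2.5,1.4,0]
    - [2.6,1.4,0]
  twist: [0,0,0,0,0,0,0,0]

```text
time: 11.42
position: [0.6432, -0.1652, 0.2368]
orientation: [-0.0, 0.999, -0.04, -0.0]
ft_force: [-0.6, 0.3, -0.2]
finger_gap: -0.001
```

Emit:
apply_moves:
  fingers: [1,1,1,1,1,1,1,1]
  travel:
    - [0,0,0]
    - [0,0,0]
    - [0,0,0]
    - [0,0,0]
    - [0,0,0]
    - [0,0,0]
    - [0,0,0]
    - [0,0,0]
  twist: [0.05,0,0,0,0,0,0,0]

```text
time: 12.08
position: [0.642, -0.1656, 0.2378]
orientation: [0.0, 0.998, -0.065, 0.0]
ft_force: [-0.5, 0.5, -0.4]
finger_gap: -0.002
```

Run:
```python
from h import *
s=cam('scene');cv2.imwrite('pics/s8.png',cv2.resize(s['img'][100:220,290:450],None,fx=5,fy=5,interpolation=cv2.INTER_CUBIC))
p=proj(s,arm.state()['position']);print((p[0]-290)*5,(p[1]-100)*5,arm.state()['position'])
```

```text
322.64424781042436 263.43157023093255 [ 0.64203986 -0.16567817  0.23774214]
```

View pics/s8.png

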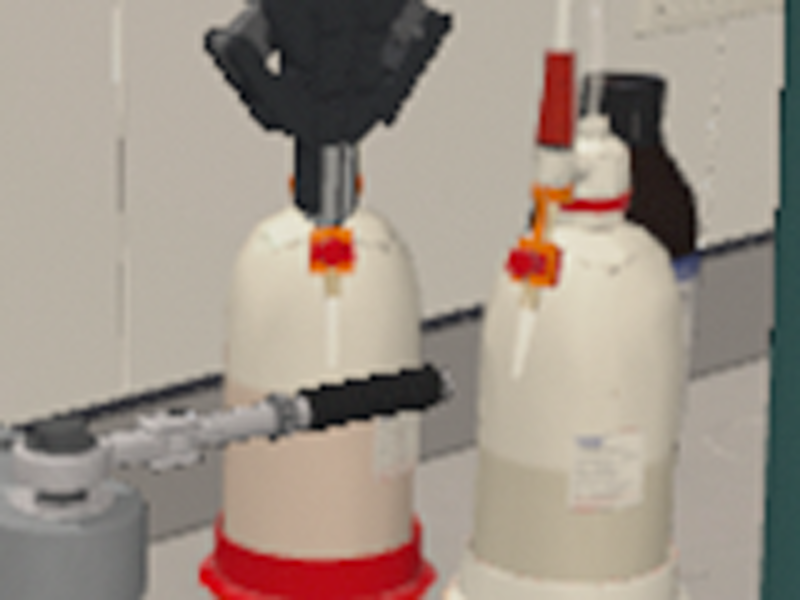

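The drawn tip sits at about (335,215) in the zoom and the projection at (323,263), the same offset of about 18 mm. I'll lower on the far side of the grip.

Emit:
apply_moves:
  fingers: [1,1,1,1,1,1,1,1]
  travel:
    - [0,0,1.3]
    - [0,0,1.3]
    - [0,0,1.3]
    - [0,0,1.3]
    - [0,0,1.3]
    - [0,0,1.3]
    - [0,0,1.3]
    - [0,0,1.1]
  twist: [0,0,0,0,0,0,0,0]

```text
time: 12.8
position: [0.6419, -0.1657, 0.1337]
orientation: [-0.0, 0.998, -0.065, -0.0]
ft_force: [-0.4, 0.8, 0.6]
finger_gap: 0.001
```

Emit:
apply_moves:
  fingers: [1,1,1,1,1,1,1,1]
  travel:
    - [0,0,0]
    - [-0.3,0,0]
    - [-0.3,0,0]
    - [-0.2,0,0]
    - [-0.2,0,0]
    - [-0.2,0,0]
    - [-0.2,0,0]
    - [-0.2,0,0]
  twist: [0,0,0,0,0,0,0,0]

```text
time: 13.47
position: [0.6262, -0.1637, 0.1358]
orientation: [0.0, 0.998, -0.065, 0.0]
ft_force: [4.9, -0.8, -0.3]
finger_gap: -0.001
```

Run:
```python
from h import *
s=cam('scene');cv2.imwrite('pics/s9.png',cv2.resize(s['img'][100:220,290:450],None,fx=5,fy=5,interpolation=cv2.INTER_CUBIC))
s=cam('top');cv2.imwrite('pics/t9.png',cv2.resize(s['img'][120:280,300:470],None,fx=3.7,fy=3.7))
```

```text
(no output)
```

View pics/s9.png

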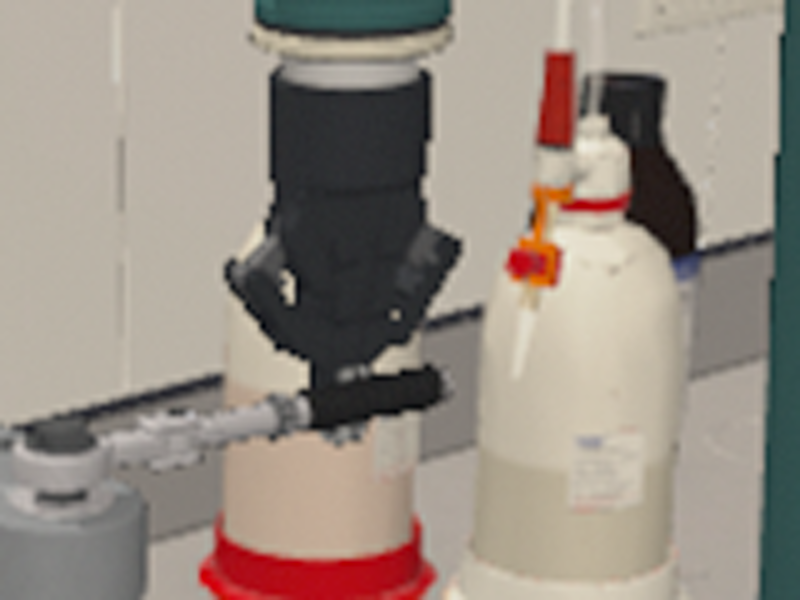

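View pics/t9.png

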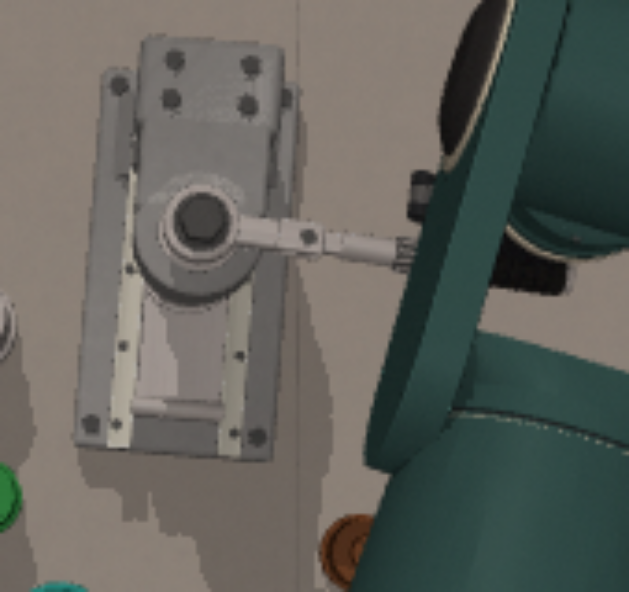

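Contact is made at about 5 N, the running friction. The tip shows below the grip at about (345,435) in the zoom. In the top view the lip bar at (180,407) confirms the shuttle is home. I'll swing the wrench along the arc, turning the tool with it.

Emit:
apply_moves:
  fingers: [1,1,1,1,1,1,1,1]
  travel:
    - [-0.5,0.06,0]
    - [-0.5,0.07,0]
    - [-0.5,0.06,0]
    - [-0.5,0.07,0]
    - [-0.5,0.06,0]
    - [-0.5,0.07,0]
    - [-0.5,0.06,0]
    - [-0.5,0.07,0]
  twist: [0.03,0.03,0.03,0.03,0.03,0.03,0.03,0.03]

```text
time: 14.23
position: [0.5867, -0.1592, 0.1358]
orientation: [-0.0, 0.983, -0.185, 0.001]
ft_force: [6.3, 1.5, 1.1]
finger_gap: -0.002
```

```bash
cat > w.py <<'E'
from h import *
import sys
st=arm.state();S=np.array([.6265,.0045]);q=st['orientation'];yaw=2*np.arctan2(q[2],q[1])
tx=np.array([np.cos(yaw),np.sin(yaw)]);ty=np.array([np.sin(yaw),-np.cos(yaw)])
p=st['position'][:2]-S
f=st['ft_force'][:2]
print('yaw %.3f along %.4f off %.4f  f_n %.2f f_t %.2f'%(yaw,p@ty,p@tx,f@tx,f@ty),'t',st['time'],'z',st['position'][2])
# bearing of line from spindle to contact (offset .0217)
print('turn est %.3f'%(-(np.arctan2(p[1],p[0])+np.arcsin(.0217/np.linalg.norm(p)))-1.703+ (0)))
if len(sys.argv)>1:
    s=cam('top');cv2.imwrite('pics/'+sys.argv[1],cv2.resize(s['img'][140:270,320:470],None,fx=5,fy=4.6,interpolation=cv2.INTER_CUBIC))
E
python3 w.py t10.png
```

```text
yaw -0.372 along 0.1670 off 0.0224  f_n 5.33 f_t -3.69 t 14.2333 z 0.13583351037186864
turn est -0.023
```

View pics/t10.png

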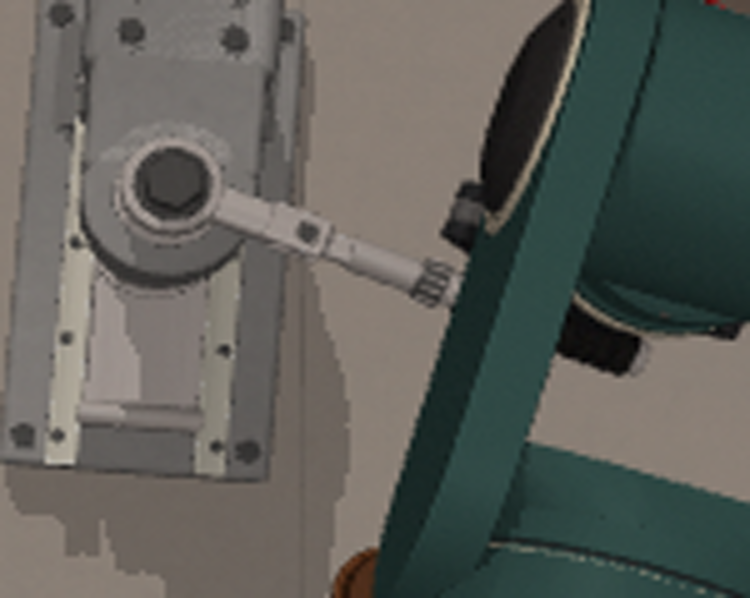

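In the top view the pin (308,232), collar and handle end (632,355) line up with the hexagon (172,185). The handle is straight and has turned about 0.24 rad, so the break is still ahead. I'll continue in smaller steps.

Emit:
apply_moves:
  fingers: [1,1,1,1,1,1,1,1]
  travel:
    - [-0.33,0.04,0]
    - [-0.33,0.04,0]
    - [-0.33,0.04,0]
    - [-0.33,0.04,0]
    - [-0.33,0.04,0]
    - [-0.33,0.04,0]
    - [0,0,0]
    - [0,0,0]
  twist: [0.02,0.02,0.02,0.02,0.02,0.02,0,0]

```text
time: 14.95
position: [0.5673, -0.1536, 0.1357]
orientation: [0.0, 0.97, -0.242, 0.0]
ft_force: [1.0, -0.0, 1.5]
finger_gap: 0.001
```

```bash
python3 w.py t11.png
```

```text
yaw -0.489 along 0.1674 off 0.0221  f_n 0.88 f_t -0.46 t 14.95 z 0.1356767814902633
turn est 0.097
```

Emit:
apply_moves:
  fingers: [1,1,1,1,1,1,1,1]
  travel:
    - [-0.33,0.04,0]
    - [-0.33,0.04,0]
    - [-0.33,0.04,0]
    - [-0.33,0.04,0]
    - [-0.33,0.04,0]
    - [0,0,0]
    - [0,0,0]
    - [0,0,0]
  twist: [0.02,0.02,0.02,0.02,0.02,0,0,0]

```text
time: 15.67
position: [0.5518, -0.147, 0.1354]
orientation: [0.0, 0.957, -0.291, -0.0]
ft_force: [0.0, 0.1, 0.3]
finger_gap: -0.001
```

```bash
python3 w.py t12.png
```

```text
yaw -0.590 along 0.1675 off 0.0222  f_n -0.08 f_t -0.12 t 15.6667 z 0.1353715285530249
turn est 0.197
```

View pics/t12.png

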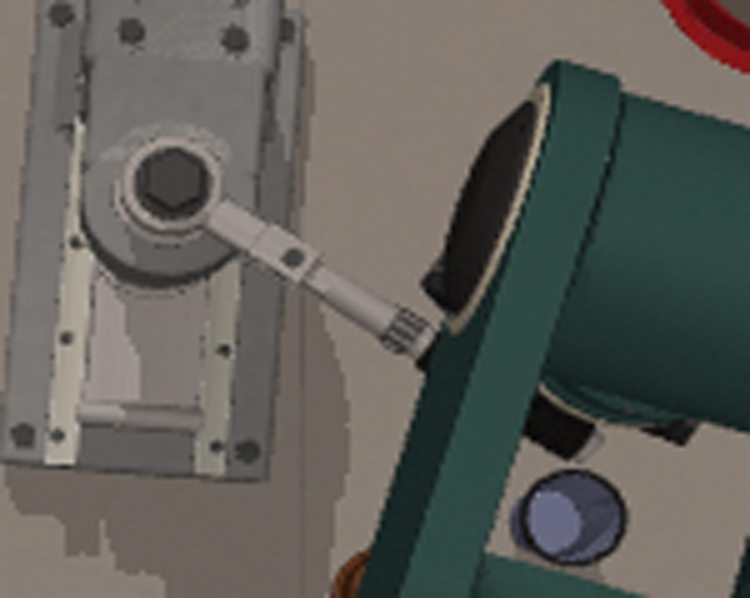

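The handle is still straight: the spindle–pin bearing is 0.58 and the pin–end bearing 0.59. It has turned about 0.46 rad.

Emit:
apply_moves:
  fingers: [1,1,1,1,1,1,1,1]
  travel:
    - [-0.17,0.02,0]
    - [-0.17,0.02,0]
    - [-0.17,0.02,0]
    - [-0.17,0.02,0]
    - [-0.17,0.02,0]
    - [-0.17,0.02,0]
    - [-0.17,0.02,0]
    - [-0.17,0.02,0]
  twist: [0.01,0.01,0.01,0.01,0.01,0.01,0.01,0.01]

```text
time: 16.38
position: [0.5401, -0.1404, 0.1355]
orientation: [0.0, 0.944, -0.329, 0.0]
ft_force: [4.1, -2.3, -0.7]
finger_gap: -0.001
```

```bash
python3 w.py
```

```text
yaw -0.671 along 0.1672 off 0.0224  f_n 4.66 f_t -0.74 t 16.3833 z 0.13547230257457094
turn est 0.277
```

Emit:
apply_moves:
  fingers: [1,1,1,1,1,1,1,1]
  travel:
    - [-0.17,0.02,0]
    - [-0.17,0.02,0]
    - [-0.17,0.02,0]
    - [-0.17,0.02,0]
    - [-0.17,0.02,0]
    - [-0.17,0.02,0]
    - [-0.17,0.02,0]
    - [-0.17,0.02,0]
  twist: [0.01,0.01,0.01,0.01,0.01,0.01,0.01,0.01]

```text
time: 17.05
position: [0.5287, -0.1328, 0.1355]
orientation: [0.0, 0.93, -0.367, 0.0]
ft_force: [5.2, -3.2, -2.1]
finger_gap: -0.0
```

```bash
python3 w.py t13.png
```

```text
yaw -0.751 along 0.1671 off 0.0223  f_n 5.93 f_t -1.22 t 17.05 z 0.13548063141112268
turn est 0.358
```

View pics/t13.png

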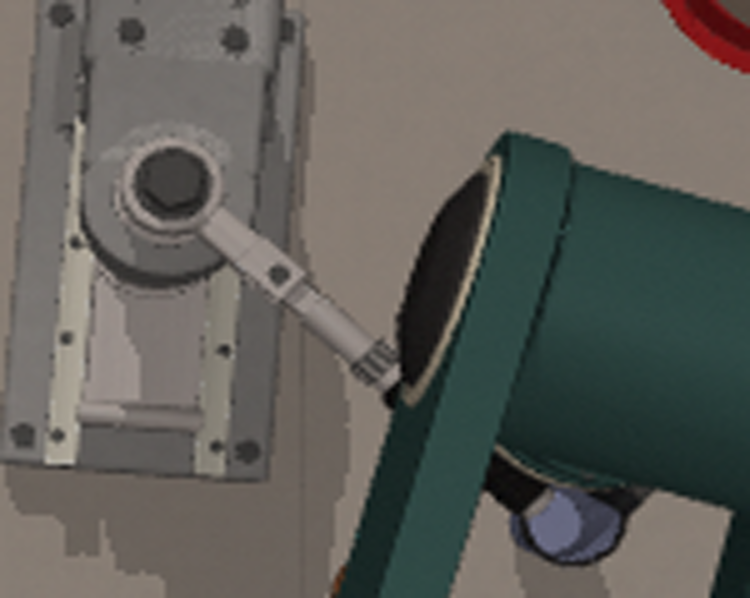

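The pin is at (278,274) and the collar at (375,362). The bearings are 0.74 and 0.78, so the handle is still straight within pixel noise. It has turned about 0.62 rad.

Emit:
apply_moves:
  fingers: [1,1,1,1,1,1,1,1]
  travel:
    - [-0.17,0.02,0]
    - [-0.17,0.02,0]
    - [-0.17,0.02,0]
    - [-0.17,0.02,0]
    - [-0.17,0.02,0]
    - [-0.17,0.02,0]
    - [-0.17,0.02,0]
    - [-0.17,0.02,0]
  twist: [0.01,0.01,0.01,0.01,0.01,0.01,0.01,0.01]

```text
time: 17.77
position: [0.518, -0.1243, 0.1355]
orientation: [0.0, 0.915, -0.404, 0.0]
ft_force: [5.0, -3.2, -0.6]
finger_gap: -0.0
```

```bash
python3 w.py t14.png
```

```text
yaw -0.831 along 0.1670 off 0.0220  f_n 5.70 f_t -1.52 t 17.7667 z 0.13547996683491748
turn est 0.439
```

View pics/t14.png

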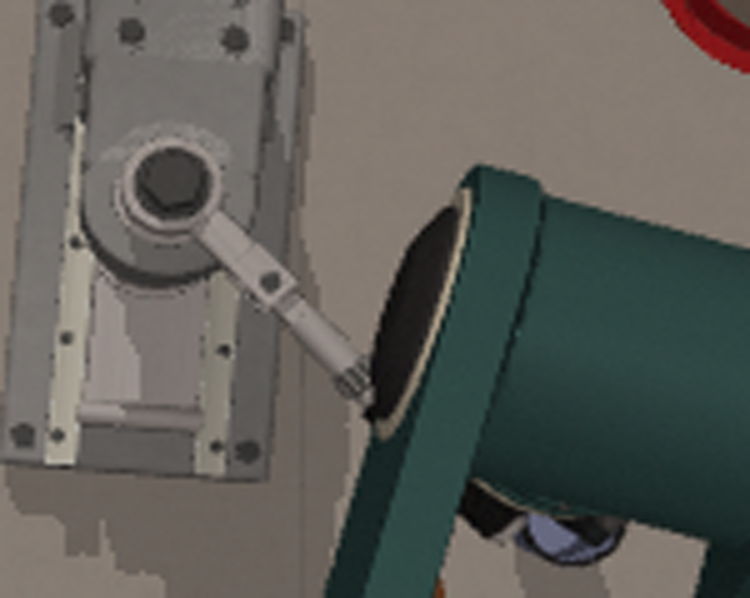

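Emit:
apply_moves:
  fingers: [1,1,1,1,1,1,1,1]
  travel:
    - [-0.17,0.02,0]
    - [-0.17,0.02,0]
    - [-0.17,0.02,0]
    - [-0.17,0.02,0]
    - [-0.17,0.02,0]
    - [-0.17,0.02,0]
    - [-0.17,0.02,0]
    - [-0.17,0.02,0]
  twist: [0.01,0.01,0.01,0.01,0.01,0.01,0.01,0.01]

```text
time: 18.48
position: [0.5082, -0.1153, 0.1356]
orientation: [0.0, 0.898, -0.44, 0.001]
ft_force: [7.1, -5.2, -3.3]
finger_gap: 0.002
```

```bash
python3 w.py t15.png
```

```text
yaw -0.911 along 0.1669 off 0.0221  f_n 8.47 f_t -2.44 t 18.4833 z 0.13560294496911549
turn est 0.518
```

View pics/t15.png

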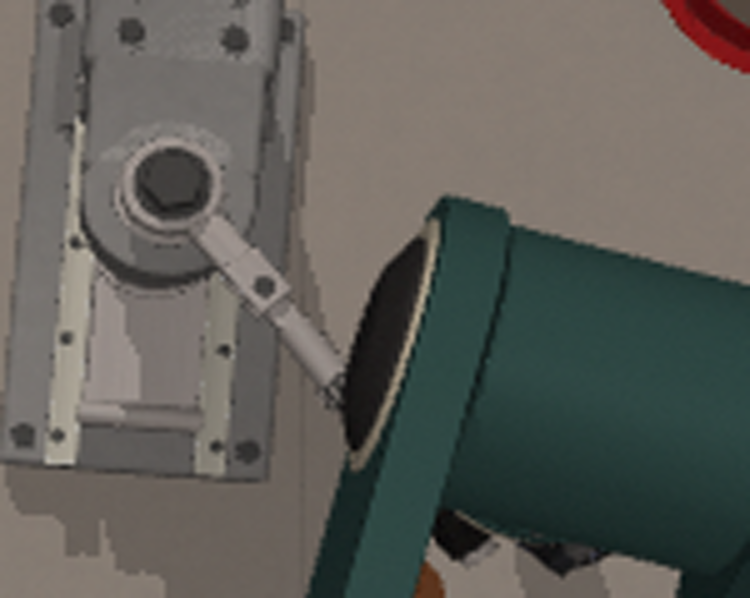

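The push is now 8.5 N, and the pin at (264,287) has stopped at about 0.745 rad while the tool stands at 0.78. The break has begun. I'll now turn about the pin (107 mm) by about 0.14 rad.

Emit:
apply_moves:
  fingers: [1,1,1,1,1,1,1,1]
  travel:
    - [-0.21,0.04,0]
    - [-0.21,0.04,0]
    - [-0.21,0.04,0]
    - [-0.21,0.04,0]
    - [-0.21,0.04,0]
    - [-0.21,0.04,0]
    - [-0.21,0.04,0]
    - [0,0,0]
  twist: [0.02,0.02,0.02,0.02,0.02,0.02,0.02,0]

```text
time: 19.2
position: [0.4976, -0.1045, 0.1356]
orientation: [-0.0, 0.865, -0.502, 0.001]
ft_force: [8.8, -5.1, -2.6]
finger_gap: 0.0
```

```bash
python3 w.py t16.png
python3 - <<'E'
from h import *
s=cam('scene');cv2.imwrite('pics/s16.png',cv2.resize(s['img'][140:290,230:430],None,fx=4,fy=4,interpolation=cv2.INTER_CUBIC))
E
```

```text
yaw -1.052 along 0.1660 off 0.0307  f_n 8.81 f_t -5.10 t 19.2 z 0.13559287697603647
turn est 0.608
```

View pics/t16.png

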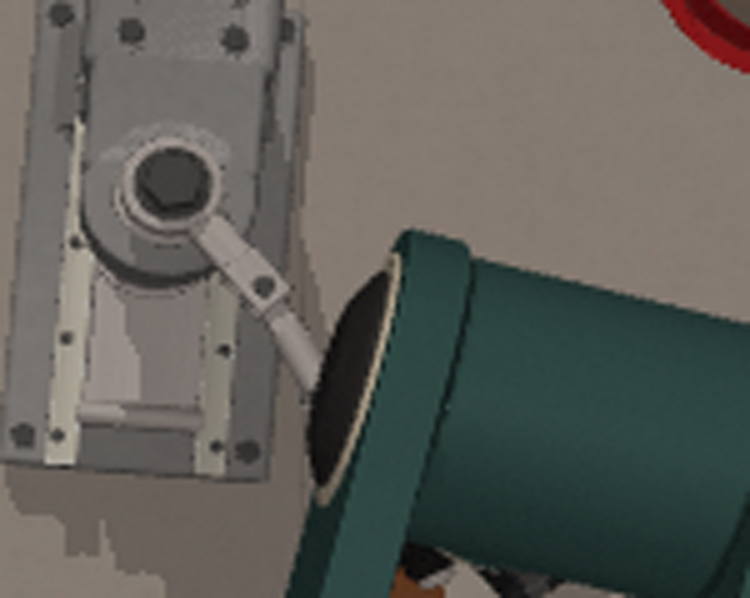

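View pics/s16.png

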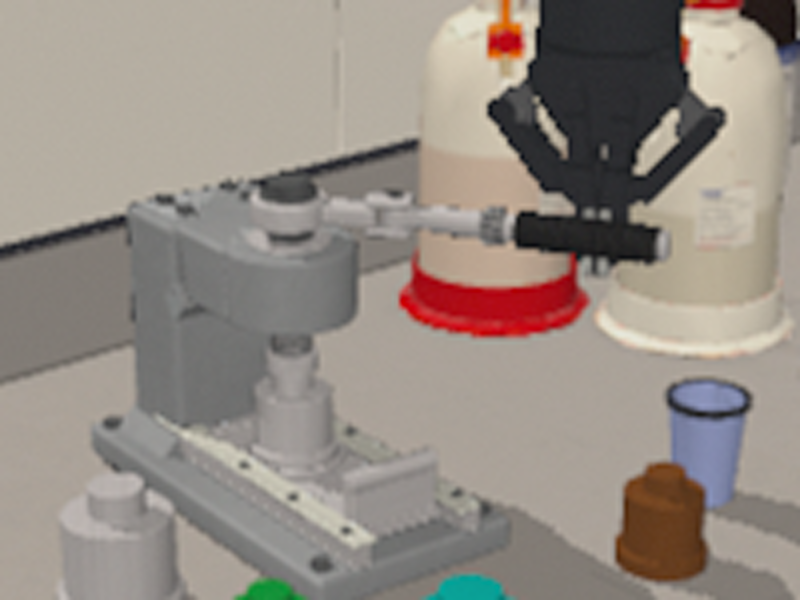

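The spindle and pin haven't moved and the ram is on the die's plunger. I'll measure the hinge angle from the scene view.

Run:
```python
from h import *
s=cam('scene');t=cam('top')
f=lambda u,v:onz(s,230+u/4,140+v/4,.184)[:2]
pin_s=f(392,212); a=f(492,224); b=f(657,243); hexc=onz(s,230+289/4,140+186/4,.202)[:2]
hex_t=onz(t,320+172/5,140+182/4.6,.202)[:2]; pin_t=onz(t,320+263/5,140+287/4.6,.19)[:2]
print(hexc,hex_t,pin_s,pin_t,a,b)
A=lambda p,q:np.arctan2(*(q-p)[::-1])
print('head',A(hex_t,pin_t),A(hexc,pin_s),'handle',A(a,b),A(pin_t,b),A(pin_s,b), np.linalg.norm(b-hexc))
st=arm.state();q=st['orientation'];yaw=2*np.arctan2(q[2],q[1]);tx=np.array([np.cos(yaw),np.sin(yaw)])
print('handle from tcp',A(pin_t,st['position'][:2]-.0217*tx),st['ft_force'])
```

```text
[0.6105023  0.01776253] [0.62730593 0.00575027] [ 0.5812535  -0.03008829] [ 0.58200452 -0.03261628] [ 0.53129685 -0.05737784] [ 0.45342162 -0.1012749 ]
head -2.4388909983421696 -2.1194467022285974 handle -2.628303874356223 -2.651144557966478 -2.6334850609760467 0.19708944612249804
handle from tcp -2.6308947629197807 [ 8.02482169 -4.21088426 -2.96610952]
```

The hinge is at about 0.19 rad (head bearing -2.44, handle -2.63), inside the 0.10–0.35 window. Now I'll let go, backing straight away from the grip and then up.

Emit:
apply_moves:
  fingers: [1,1,1,1,1,1,1,1]
  travel:
    - [0.5,0,0]
    - [0.5,0,0]
    - [0.5,0,0]
    - [0.7,0,0]
    - [0.8,0,0]
    - [1,0,0]
    - [1,0,0]
    - [1,0,0]
  twist: [0,0,0,0,0,0,0,0]

```text
time: 20.07
position: [0.5275, -0.1573, 0.1354]
orientation: [0.0, 0.865, -0.501, -0.0]
ft_force: [0.2, -0.1, 0.3]
finger_gap: 0.001
```

Emit:
apply_moves:
  fingers: [1,1,1,1,1,1,1,1]
  travel:
    - [0,0,-2]
    - [0,0,-2.5]
    - [0,0,-2.5]
    - [0,0,-2.5]
    - [2,0,-2]
    - [3,0,0]
    - [3,0,0]
    - [0,0,0]
  twist: [0,0,0,0,0,0,0,0]

```text
time: 20.73
position: [0.5684, -0.2297, 0.2496]
orientation: [0.0, 0.865, -0.502, -0.0]
ft_force: [-0.2, -0.5, -1.0]
finger_gap: 0.0
```

Run:
```python
from h import *
s=cam('scene');cv2.imwrite('pics/s17.png',cv2.resize(s['img'][140:290,230:430],None,fx=4,fy=4,interpolation=cv2.INTER_CUBIC))
s=cam('top');cv2.imwrite('pics/t17.png',s['img'])
print(arm.state()['ft_force'],arm.state()['position'])
```

```text
[-0.09422772  0.86876176  0.421359  ] [ 0.56708453 -0.22698926  0.24964361]
```

View pics/s17.png

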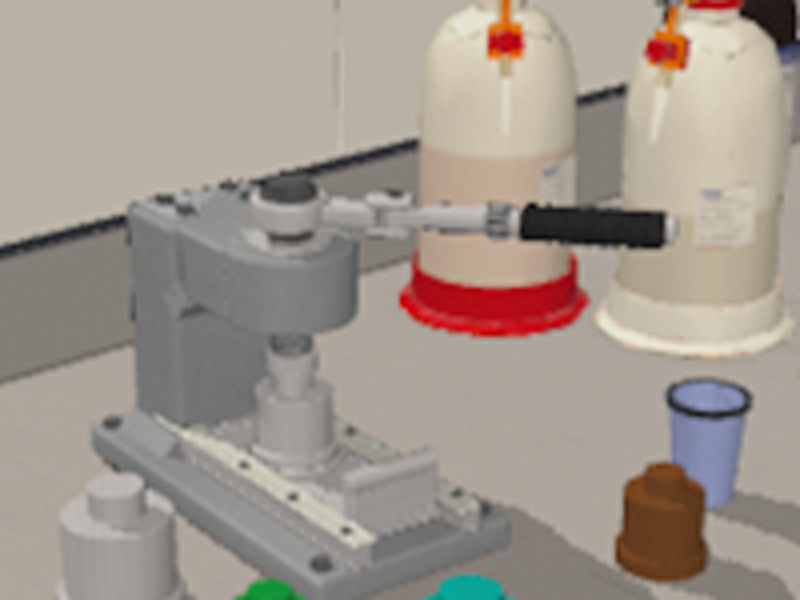

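View pics/t17.png

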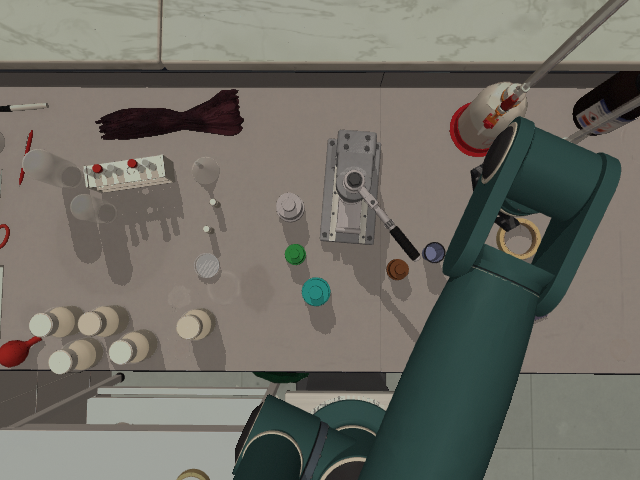

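The handle is straight again. Hexagon (353,181), pin (372,203) and handle end (417,257) lie on one line, with slopes of 1.16 and 1.20. The ram sits on the upright die, the arm is clear at about 0 N, and the bystanders are in place. I'm handing in.

```bash
python3 -c "
from workcell import arm
print(arm.job_done())"
```

```text
the job is handed in; nothing more can be done
None
```

I pushed the die shuttle home, broke the wrench over, let go and handed the job in at about 21 s of the 53 s allowed. `arm.job_done()` gives no verdict.

- **Shuttle:** I pushed it until the force rose to about 7 N at the end stop. The top view put the lip about 64 mm further in, against 65 mm of full travel.
- **Wrench:** I turned the spindle about 0.74 rad with the closed fingers. The push then levelled off at about 8.5 N and the spindle stopped. I bent the hinge to about 0.19 rad, between the 0.10 needed and the 0.35 limit, and backed off.
- **Last checks:** The handle has sprung straight, with slopes of 1.16 and 1.20 on either side of the pin. The ram sits on the upright die, nothing else on the bench has visibly moved, and the robot is clear with a wrist force of about 1 N or less. The clamp force between ram and die can't be measured here; I infer it from the break-over.
- **What disagreed:** In the scene camera, the shut fingertips appeared about 18–20 mm higher than the reported TCP. My first push therefore passed over the lip without touching it. I backed out and repeated it lower, and used the same correction for the wrench.

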